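# Feel out the heavy side of a drum on the welding positioner

## Task

The closed steel drum on the tilted welding positioner has a counterweight sealed inside on one side, which cannot be seen. Turn the drum by its grip bar, feel which side is heavy, and finish while still holding the bar at rest with the heavy side at the lowest point of the slope, as close as you can feel it. Leave the other things on the bench alone.

Things in the scene. Friction and masses are not known exactly. Their poses are not given: they have to be found in the camera images.
- positioner: Bench-top welding positioner, bolted down: blue base plate 200 x 180 x 12 mm (centred 20 mm to +x of the origin), grey gear head carrying the drum on a tilted axis. Origin on the bench top, z up. The drum's axis starts 100 mm above it and leans 30 degrees from vertical towards this frame's -x, so the drum's face looks up and to -x, and the lowest point of its slope is on the -x side.
- grip (a point): Where to grasp: on the drum's axis inside the aluminium grip bar, about 165 mm above the bench; turns with the drum. z axis = drum's axis, pointing outwards; x axis = along the bar's length. The bar is 70 mm long, 24 mm thick and stands 43 mm proud of the flat lid; this point is 25 mm above the lid and 18 mm below the bar's top.
- lid (a point): Centre of the drum's flat lid, on the axis under the bar, 50 mm out from the back of the faceplate. The steel drum is 150 mm across, on a dark faceplate 170 mm across; six bolt heads 4 mm high stand on the lid 62 mm from the axis. The counterweight inside may lie at any angle round the drum, whatever the bar's direction.
- bearing (a point): Centre of the bearing behind the drum, fixed. Its stiff friction, about 0.4 N m both ways, holds the drum wherever it is left, so it never runs down by itself. The counterweight's own moment is 0.24 to 0.33 N m times the sine of its angle from the lowest point. The heavy side starts at least 30 degrees away from the lowest point.
- drum (a joint): Turn of the drum about its axis, rad, growing counter-clockwise as seen looking at its face; several turns are possible either way. Turning takes more effort while the heavy side climbs and less while it sinks, and the same effort both ways when it is lowest or highest.
- square: Red L-shaped welding square, 80 x 16 x 80 mm, loose on the bench beside the positioner; origin at the underside. Leave it alone.
- jar: Grey jar of small parts, 64 mm across and 70 mm high, loose on the bench; origin at the underside. Leave it alone.
- offcut: Offcut of square steel tube, 100 x 50 x 50 mm, loose on the bench; origin at the underside. Leave it alone.

How it is judged:
At the end, for the whole second after the job is handed in: The drum's heavy side is within 20 degrees of the lowest point of the slope, the drum is at rest (under 0.05 rad/s), and the fingers still hold it (more than 3 N) (y of heavy in the frame of positioner between -0.0239 and 0.0239 m and x of heavy in the frame of positioner below -0.04 m and velocity of joint drum between -0.05 and 0.05 rad/s and contact force between the fingers and drum above 3 N); the arm keeps its last pose, push and grip.
It fails at once if the square, the jar or the offcut is moved by more than 20 mm (distance of any of square, jar, offcut from where it was at the start of the episode above 0.02 m).
It also fails if it takes over 72 s, if anything falls off the work surface, if the arm or the gripper's body presses on something with over 40 N, if the wrist force passes 120 N, or if a joint passes its speed limit or range.

## Robot

A 6-joint arm with a two-finger parallel gripper is mounted at the origin on the work surface. World frame = base frame: x ahead of the robot, y to its left, z up, the work surface at z = 0. Lengths are in m, angles in rad, forces in N, time in s.
With the tool pointing down it reaches from about 0.35 to 0.975 m from the base axis. Payload 4.9 kg.
Tool frame: the origin (TCP) lies at the very end of the fingers, on their centre line; the grasp point (between the pads) lies 19 mm behind it (ctrl.grip_point_offset is the distance from the TCP to the grasp point, in m); z points along the fingers, y is the line along which they close (so a half turn about z gives the same grasp; the last joint's range is limited). The gripper opens to 85 mm and grips with 20 to 120 N. Pads are 22 mm wide; open, the fingers measure 114 mm over their backs; the gripper's body (76 mm by 85 mm) begins 54 mm behind the grasp point. The pads swing forward as they close: fully open they stand 13 mm farther back than shut.
Start: joints at [1.159, 0.053, 1.613, -0, 1.476, -0.119], TCP at [0.18, 0.598, 0.194] pointing down, gripper open.
Joint ranges: [-3.01, 3.01], [-1.01, 2.22], [0.06, 2.58], [-1.02, 4.17], [0.09, 2.62], [-3.14, 3.14]. Speed limits (rad/s): [2.57, 2.57, 3.14, 3.14, 3.14, 3.14].

## Interface

Orientations are given as a rotation vector (axis times angle).
In Python, from station import ctrl gives the robot as it stands.
- The arm moves only by the tool send_rows, never from a script. Its argument "rows" is a list of rows, each a list of 3 entries, a list of its own where there are three numbers: the finger opening in cm, from 0 to 8.54, then the shift along the tool's x, y, z in cm, then the turn about the tool's z in degrees. A call has 1 to 10 rows; each row shifts and turns the commanded pose from where the row before left it, along the tool's axes as they then stand; what a row does not reach is not made up. A row lasts 1/8 s, in which the tool goes at most 62.5 mm and 10.7 degrees, less where a joint would pass 70% of its speed; a pose out of reach is approached as far as the arm can. A call with a gripper value outside its range is refused whole. The fingers move at their own pace and stop on an object; "newtons" is the grip in N (left out, the last holds). Time passes only in rows, so rows that do not move let the fingers close. It gives the time, the measured TCP pose, the force, the opening and the grip force at its end, in the units of the state.
- ctrl.get_obs(): the state, without advancing time (a new reading comes with each control period).
- ctrl.get_image(name): name is "scene" or "side" or "wrist"; returns a dict with "frame" (400x640x3 uint8, red, green, blue), "range_z" (400x640 float32, m along the optical axis (not along the pixel's ray), 0 where there is no reading), "fx", "fy", "cx", "cy" (pixels), "cam_to_world" (4x4, takes a point from camera to world coordinates). Camera axes: x right, y down, z forward; pixel columns grow to the right and rows downward; lengths in m; the calibration is good to about 2 mm. A picture is of the moment at which its call begins.
- ctrl.finish_job(): hands the job in; it is judged then, once.
The state is a dict: "t": time; "q": joint angles; "dq": joint speeds; "effort": joint torques, N m; "tool_pos": TCP position; "tool_rot": TCP orientation; "contact_force": force on the tool from outside, world axes, zero at the start; "wrist_torque": the same for the moment, N m; "opening": finger opening in m; "grip_force": force on a finger pad.
Only numpy, scipy, OpenCV 4.12 (cv2) and the standard library are available. Lean on these libraries where they do the work, as an engineer would, in place of code of your own. Each camera call takes 0.05 s, during which the arm holds its last target. There are 200 camera calls.

## Working session

There is one attempt and no reset: what is moved stays moved. The work goes in short steps, Python scripts to look and compute and a tool call to move; the robot and the scene stay as the last step left them, time stands still between calls to the robot, and variables do not carry over. Pictures are saved under pics/ and viewed, at most 10 in all, crops included, and the job is handed in when it is done.

Besides the shell and the picture viewer there is one more tool, called as a command line: name --argument value ..., lists and objects as JSON in quotes. send_rows: Moves the arm, as the interface text tells. Its arguments: {"type":"object","properties":{"rows":{"type":"array","items":{"type":"array"}},"newtons":{"type":"number"}},"required":["rows"]}

```bash
mkdir -p pics; python3 - <<'E'
from station import ctrl
import cv2,numpy as np
for n in("scene","side"):
    m=ctrl.get_image(n); cv2.imwrite(f"pics/{n}0.png",m["frame"][:,:,::-1]); np.savez(f"{n}0.npz",**m)
    print(n,m["cam_to_world"].round(3).tolist(),m["fx"])
print(ctrl.get_obs())
E
```

```text
scene [[0.134, 0.767, -0.628, 1.254], [0.991, -0.108, 0.08, -0.071], [-0.007, -0.633, -0.774, 1.002], [0.0, 0.0, 0.0, 1.0]] 506.5579391265857
side [[0.761, -0.295, 0.578, -0.028], [-0.649, -0.379, 0.66, -0.639], [0.024, -0.877, -0.479, 0.617], [0.0, 0.0, 0.0, 1.0]] 414.2218113168779
{'t': 0.1, 'q': array([ 1.15899836e+00,  5.32970388e-02,  1.61415792e+00,  2.94175781e-05,
        1.47604184e+00, -1.18982315e-01]), 'dq': array([ 0.00078785, -0.00031604, -0.00231779,  0.0001682 , -0.00120539,
        0.00026474]), 'effort': array([ 4.49236832e-04, -3.94904816e+01, -3.71363211e+01, -1.06559030e-04,
        3.89633817e-03,  9.57401113e-06]), 'tool_pos': array([0.1801254 , 0.59780667, 0.19238147]), 'tool_rot': array([-4.58239508e-01, -3.10745835e+00,  2.87374991e-03]), 'contact_force': array([-0.41693387, -0.03568287,  0.51770694]), 'wrist_torque': array([ 0.00878943, -0.03946417,  0.0099335 ]), 'grip_force': 0.0, 'opening': 0.08533012165951225}
```

View pics/scene0.png

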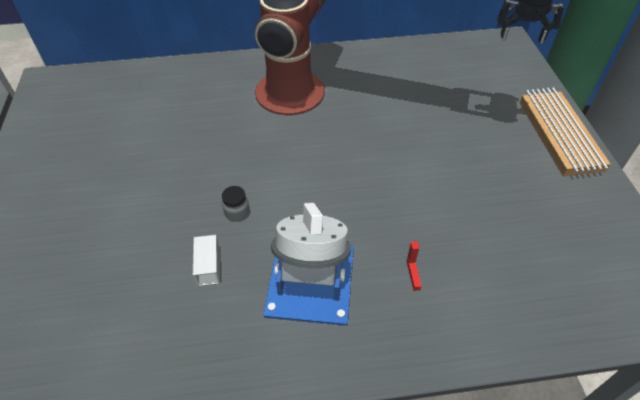

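View pics/side0.png

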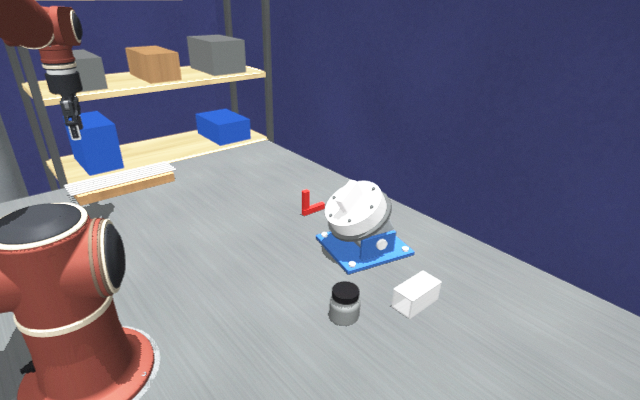

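The scene picture shows the drum at about (312,235) with its bar at (313,218), face towards the robot. The jar is at (235,203), the offcut at (205,260) and the square at (415,268).

```bash
cat > h.py <<'E'
import numpy as np,cv2
def cloud(m,box):
    x0,y0,x1,y1=box; v,u=np.mgrid[y0:y1,x0:x1]; z=m["range_z"][y0:y1,x0:x1]
    P=np.stack([(u-m["cx"])/m["fx"]*z,(v-m["cy"])/m["fy"]*z,z,np.ones_like(z)],-1)@np.array(m["cam_to_world"]).T
    return P[...,:3],z>0
E
python3 - <<'E'
from h import *
for n,box in(("scene",(255,190,370,325)),("side",(300,165,420,275))):
    m=dict(np.load(f"{n}0.npz")); P,ok=cloud(m,box); F=m["frame"][box[1]:box[3],box[0]:box[2]].astype(int)
    # base plate: blue, low
    b=ok&(F[...,2]>F[...,0]+60)&(P[...,2]>.004)&(P[...,2]<.02)
    r=cv2.minAreaRect((P[b][:,:2]*1000).astype(np.float32)); print(n,"plate",r, b.sum())
    # lid plane RANSAC near 30deg tilt
    g=ok&(P[...,2]>.09)&(abs(F[...,0]-F[...,2])<25); Q=P[g]; rng=np.random.default_rng(0); best=0
    for _ in range(3000):
        a=Q[rng.choice(len(Q),3,False)]; k=np.cross(a[1]-a[0],a[2]-a[0]); 
        if np.linalg.norm(k)<1e-5: continue
        k/=np.linalg.norm(k); k*=np.sign(k[2])
        if not .75<k[2]<.95: continue
        c=(abs((Q-a[0])@k)<.0015).sum()
        if c>best: best,K,A=c,k,a[0]
    I=Q[abs((Q-A)@K)<.002]; c=I.mean(0); K=np.linalg.svd(I-c)[2][2]; K*=np.sign(K[2])
    az=np.arctan2(K[1],K[0]); ex=-np.array([np.cos(az),np.sin(az),0]); ey=np.cross(K,ex); ey/=np.linalg.norm(ey); ex=np.cross(ey,K)
    print(" lid n",K.round(3),"tilt",np.degrees(np.arccos(K[2])),"az",np.degrees(az),best)
    I2=np.stack([(I-c)@ex,(I-c)@ey],1); (cx,cy),rad=cv2.minEnclosingCircle((I2*1000).astype(np.float32)); L=c+(cx*ex+cy*ey)/1000; print(" lid centre",L.round(4),rad)
    B=Q[((Q-c)@K>.008)&((Q-c)@K<.05)&(np.linalg.norm(np.cross(Q-L,K),axis=1)<.045)]; T=B[(B-c)@K>.038]
    t2=np.stack([(T-L)@ex,(T-L)@ey],1)*1000; print(" top",cv2.minAreaRect(t2.astype(np.float32)),len(T),((B-c)@K).max())
    print(" ex",ex.round(3),"ey",ey.round(3))
    c=cv2.resize(m["frame"][box[1]:box[3],box[0]:box[2]],None,fx=4,fy=4,interpolation=2); cv2.imwrite(f"pics/{n}c.png",c[:,:,::-1])
E
```

```text
scene plate ((677.2337646484375, -17.897735595703125), (181.60589599609375, 198.31521606445312), 76.6103515625) 3115
 lid n [-0.487  0.12   0.865] tilt 30.070348737024855 az 166.17464805549622 1179
 lid centre [ 0.633  -0.0055  0.1454] 77.39360046386719
 top ((-1.2015972137451172, -0.6720752716064453), (72.69818115234375, 24.051748275756836), 20.370128631591797) 174 0.04549325653183644
 ex [ 0.84  -0.207  0.501] ey [0.239 0.971 0.   ]
side plate ((672.7860717773438, -20.227645874023438), (184.78521728515625, 202.8320770263672), 75.58888244628906) 1542
 lid n [-0.487  0.12   0.865] tilt 30.109404034865058 az 166.15920318338127 1016
 lid centre [ 0.6295 -0.0099  0.1442] 75.48310089111328
 top ((-0.48433685302734375, -0.4723625183105469), (69.7306900024414, 25.980310440063477), 23.04541778564453) 206 0.045822899664323534
 ex [ 0.84  -0.207  0.502] ey [0.239 0.971 0.   ]
```

View pics/scenec.png

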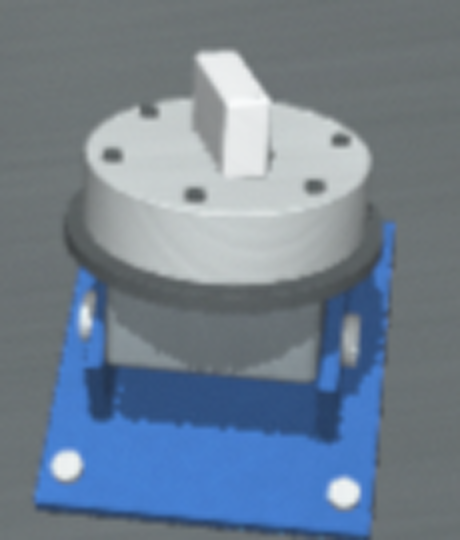

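send_rows --rows '[[8.5,[0,0,-5],0],[8.5,[0,0,-5],0],[8.5,[0,0,-5],0],[8.5,[0,0,-5],0],[8.5,[-4.8,-3.75,0],-3],[8.5,[-4.8,-3.75,0],-3],[8.5,[-4.8,-3.75,0],-3]]'

```text
t: 0.98
tool_pos: [0.2939, 0.4535, 0.3931]
tool_rot: [-0.209, -3.135, 0.001]
contact_force: [0.2, -0.2, -0.4]
opening: 0.085
grip_force: 0.0
```

send_rows --rows '[[8.5,[-5.1,-3.8,0],0],[8.5,[-5.1,-3.8,0],0],[8.5,[-5.1,-3.8,0],0],[8.5,[-5.1,-3.8,0],0],[8.5,[-5.1,-3.8,0],0],[8.5,[-5.1,-3.8,0],0],[8.5,[-5.1,-3.8,0],0],[8.5,[-5.1,-3.8,0],0],[8.5,[-5.1,-3.8,0],0],[8.5,[-5.1,-3.8,0],0]]'

```text
t: 2.22
tool_pos: [0.7405, 0.0156, 0.3927]
tool_rot: [-0.213, -3.133, -0.0]
contact_force: [0.4, 1.0, 1.2]
opening: 0.0849
grip_force: 0.0
```

Now test how the arm behaves past its reach; it may tilt the tool outward.

send_rows --rows '[[8.5,[-6,0,0],0],[8.5,[-6,0,0],0],[8.5,[-6,0,0],0],[8.5,[-6,0,0],0],[8.5,[-6,0,0],0],[8.5,[-6,0,0],0],[8.5,[0,0,0],0]]'

```text
t: 3.1
tool_pos: [0.9748, -0.0277, 0.3433]
tool_rot: [0.209, 3.059, 0.006]
contact_force: [0.1, 0.5, -0.4]
opening: 0.0852
grip_force: 0.0
```

```bash
python3 - <<'E'
from station import ctrl
from scipy.spatial.transform import Rotation as R
o=ctrl.get_obs(); print(o['q'].round(3),o['tool_pos'],R.from_rotvec(o['tool_rot']).as_matrix().round(3),o['t'])
E
```

```text
[-0.107  1.025  0.059  0.007  1.982 -1.538] [ 0.97480483 -0.02768848  0.34330121] [[-0.988  0.136  0.075]
 [ 0.136  0.991 -0.001]
 [-0.075  0.009 -0.997]] 3.1
```

send_rows --rows '[[8.5,[-6,0,0],0],[8.5,[-6,0,0],0],[8.5,[-6,0,0],0],[8.5,[0,0,0],0]]'

```text
t: 3.6
tool_pos: [1.0226, -0.0462, 0.3135]
tool_rot: [0.201, 2.952, 0.01]
contact_force: [-0.7, -0.2, 0.2]
opening: 0.0848
grip_force: 0.0
```

send_rows --rows '[[8.5,[5,0,0],0],[8.5,[5,0,0],0],[8.5,[0,0,0],0]]'

```text
t: 3.98
tool_pos: [0.9499, -0.0347, 0.298]
tool_rot: [0.2, 2.964, 0.012]
contact_force: [0.7, 0.0, -1.3]
opening: 0.0847
grip_force: 0.0
```

send_rows --rows '[[8.5,[0,-5.5,-2],0],[8.5,[0,-5.5,-2],0],[8.5,[0,-5.5,-2],0],[8.5,[0,-5.5,-2],0],[8.5,[0,-4,-2],0],[8.5,[-5.8,-1.3,0],0],[8.5,[-5.8,-1.3,0],0],[8.5,[-5.8,-1.3,0],0],[8.5,[-5.8,-1.3,0],0],[8.5,[-5.8,-1.3,0],0]]'

```text
t: 5.22
tool_pos: [0.9933, -0.3331, 0.3723]
tool_rot: [0.196, 2.804, -0.043]
contact_force: [-0.9, -0.3, -0.4]
opening: 0.0853
grip_force: 0.0
```

```bash
cat > st.py <<'E'
from station import ctrl
import numpy as np
from scipy.spatial.transform import Rotation as R
o=ctrl.get_obs(); M=R.from_rotvec(o['tool_rot']).as_matrix(); p=o['tool_pos']
n=np.array([-.487,.120,.865]);n/=np.linalg.norm(n); L=np.array([.631,-.0082,.1445]); ex=np.array([.84,-.207,.501]);ey=np.cross(n,ex);ey/=np.linalg.norm(ey);ex=np.cross(ey,n)
print("t",o['t'],"q",o['q'].round(2),"p",p.round(4)); print(M.round(3).tolist())
z=M[:,2]; print("tilt",np.degrees(np.arccos(-z[2])),"az",np.degrees(np.arctan2(z[1],z[0])),"err to -n deg",np.degrees(np.arccos(-z@n)))
g=p-.019*z; print("bar-angle of tool x",np.degrees(np.arctan2(M[:,0]@ey,M[:,0]@ex)),"grip pt rel to lid: h",(g-L)@n,"ex",(g-L)@ex,"ey",(g-L)@ey)
d=M.T@(L+.025*n-g)*100; print("to grip, tool cm",d.round(2))
F=o['contact_force'];T=o['wrist_torque']; print("F",F.round(2),"T",T.round(3),"grip",o['grip_force'],o['opening'])
print("axis moment tcp-ref",T@n+np.cross(p-L,F)@n,"plain",T@n)
E
python3 st.py
```

```text
t 5.225 q [-0.42  1.01  0.05  0.08  1.75 -1.82] p [ 0.9933 -0.3331  0.3723]
[[-0.937, 0.14, 0.321], [0.13, 0.99, -0.052], [-0.325, -0.007, -0.946]]
tilt 18.9982087566586 az -9.221016748887667 err to -n deg 11.265683408625927
bar-angle of tool x -174.30430927444849 grip pt rel to lid: h 0.00021254252902210333 ex 0.4895113020070675 ey -0.22922030565234194
to grip, tool cm [46.06 27.35  7.65]
F [-0.94 -0.28 -0.39] T [ 0.076  0.097 -0.033] grip 0.0 0.0852848131628689
axis moment tcp-ref -0.5097426865722199 plain -0.05377717177423074
```

send_rows --rows '[[8.5,[-3.5,-0.9,0],0],[8.5,[-3.5,-0.9,0],0],[8.5,[-3.5,-0.9,0],0],[8.5,[-3.5,-0.9,0],0],[8.5,[0,0,0],0]]'

```text
t: 5.85
tool_pos: [1.018, -0.3514, 0.3763]
tool_rot: [0.194, 2.717, -0.074]
contact_force: [0.0, 0.1, -0.7]
opening: 0.0852
grip_force: 0.0
```

```bash
python3 st.py; python3 -c "
from station import ctrl;print(ctrl.get_obs()['q'])"
```

```text
t 5.85 q [-0.43  1.02  0.05  0.09  1.65 -1.83] p [ 1.018  -0.3514  0.3763]
[[-0.905, 0.147, 0.4], [0.125, 0.989, -0.081], [-0.407, -0.023, -0.913]]
tilt 24.07574787463544 az -11.42320821815407 err to -n deg 6.13000909064802
bar-angle of tool x -174.51107694647567 grip pt rel to lid: h -0.0102129645286988 ex 0.5143436816937058 ey -0.24092752307733653
to grip, tool cm [49.   28.85  2.33]
F [ 0.04  0.07 -0.67] T [ 0.042  0.214 -0.017] grip 0.0 0.08515067057856561
axis moment tcp-ref -0.04838506688981682 plain -0.009699622226723398
[-0.42873372  1.02119346  0.05498319  0.09321022  1.65464739 -1.82971337]
```

send_rows --rows '[[8.5,[-3.5,-1.0,0],0],[8.5,[-3.5,-1.0,0],0],[8.5,[-3.5,-1.0,0],0],[8.5,[-3.5,-1.0,0],0],[8.5,[-2,-0.6,0],0]]'

```text
t: 6.48
tool_pos: [1.0391, -0.3734, 0.3937]
tool_rot: [0.191, 2.618, -0.109]
contact_force: [-0.7, 1.4, 0.2]
opening: 0.0851
grip_force: 0.0
```

```bash
python3 st.py
```

```text
t 6.475 q [-0.44  1.02  0.05  0.11  1.56 -1.84] p [ 1.0391 -0.3734  0.3937]
[[-0.861, 0.156, 0.485], [0.115, 0.987, -0.113], [-0.496, -0.041, -0.867]]
tilt 29.85381136352631 az -13.105108943788393 err to -n deg 0.44706154756410693
bar-angle of tool x -174.600983047651 grip pt rel to lid: h -0.007972496192968229 ex 0.5434567874317792 ey -0.2571266802303934
to grip, tool cm [51.7  30.73 -2.89]
F [-0.67  1.36  0.17] T [0.085 0.267 0.031] grip 0.0 0.08509053980198171
axis moment tcp-ref 0.45513272762145396 plain 0.017198197919812697
```

send_rows --rows '[[8.5,[5,3,-1.5],0],[8.5,[5,3,-1.5],0],[8.5,[5,3,-1.5],0],[8.5,[5,3,-1.5],0],[8.5,[5,3,-1.5],0],[8.5,[5,3,-1.5],0],[8.5,[5,3,-1.5],0],[8.5,[5,3,-1.5],0],[8.5,[5,3,-1.5],0],[8.5,[5,3,-1.5],0]]'

```text
t: 7.72
tool_pos: [0.6187, -0.0281, 0.2792]
tool_rot: [0.192, 2.616, -0.107]
contact_force: [-0.3, 1.4, 0.4]
opening: 0.085
grip_force: 0.0
```

send_rows --rows '[[8.5,[0,0,0],-8],[8.5,[0,0,0],-8],[8.5,[0,0,0],0]]'

```text
t: 8.1
tool_pos: [0.62, -0.0289, 0.2793]
tool_rot: [-0.174, 2.628, -0.203]
contact_force: [-0.6, 0.2, 0.5]
opening: 0.0848
grip_force: 0.0
```

```bash
python3 st.py
```

```text
t 8.1 q [-0.15 -0.36  1.91 -0.05  1.07 -1.84] p [ 0.62   -0.0289  0.2793]
[[-0.87, -0.086, 0.486], [-0.16, 0.981, -0.112], [-0.467, -0.175, -0.867]]
tilt 29.936700900887608 az -12.946118202518846 err to -n deg 0.4796772885456143
bar-angle of tool x -158.7191908191787 grip pt rel to lid: h 0.13850273675939842 ex 0.06274316538762628 ey -0.02292621379712407
to grip, tool cm [ 5.01  4.32 11.39]
F [-0.56  0.16  0.46] T [-0.045  0.17  -0.006] grip 0.0 0.08477603578150741
axis moment tcp-ref 0.03166760775993247 plain 0.03666727042548545
```

send_rows --rows '[[8.5,[2.5,2.2,0],0],[8.5,[2.5,2.1,0],0],[8.5,[0,0,4],0],[8.5,[0,0,4],0],[8.5,[0,0,2],0],[8.5,[0,0,0.9],0],[8.5,[0,0,0],0]]'

```text
t: 8.98
tool_pos: [0.625, -0.0072, 0.152]
tool_rot: [-0.174, 2.631, -0.202]
contact_force: [-0.4, -0.6, 0.1]
opening: 0.0845
grip_force: 0.0
```

```bash
python3 st.py; python3 - <<'E'
from station import ctrl
import cv2
a=ctrl.get_image("side")["frame"][150:280,290:430]; b=ctrl.get_image("scene")["frame"][150:280,240:380]
cv2.imwrite("pics/g.png",cv2.resize(cv2.hconcat([a,b]),None,fx=2.8,fy=2.8,interpolation=2)[:,:,::-1])
E
```

```text
t 8.975 q [-0.1  -0.26  2.04 -0.09  0.84 -1.76] p [ 0.625  -0.0072  0.152 ]
[[-0.871, -0.087, 0.484], [-0.16, 0.981, -0.112], [-0.465, -0.174, -0.868]]
tilt 29.75414299781187 az -13.00944855864825 err to -n deg 0.5452233529883194
bar-angle of tool x -158.69691066055768 grip pt rel to lid: h 0.02854003544908287 ex -0.0012965051101944214 ey -0.0006202704348144769
to grip, tool cm [-0.14  0.01  0.35]
F [-0.35 -0.64  0.13] T [ 0.016  0.178 -0.021] grip 0.0 0.08449130032290109
axis moment tcp-ref -0.0035648725661877817 plain -0.004517831570604778
```

View pics/g.png

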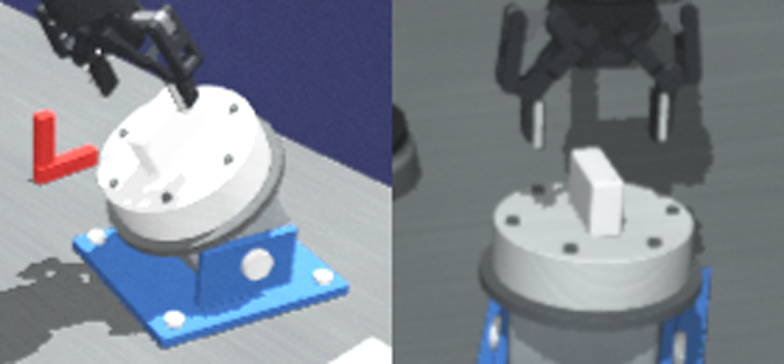

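```bash
python3 - <<'E'
from station import ctrl
from h import *
m=ctrl.get_image("scene"); cv2.imwrite("pics/g2.png",cv2.resize(m["frame"][150:280,240:380],None,fx=4,fy=4,interpolation=2)[:,:,::-1])
P,ok=cloud(m,(240,150,380,280)); np.save("P.npy",P)
M=np.array(m["cam_to_world"]); q=np.linalg.inv(M)@np.array([*ctrl.get_obs()["tool_pos"],1]); print("tcp px",m["fx"]*q[0]/q[2]+m["cx"],m["fy"]*q[1]/q[2]+m["cy"])
E
```

```text
tcp px 310.8277552402626 223.0364682322776
```

View pics/g2.png

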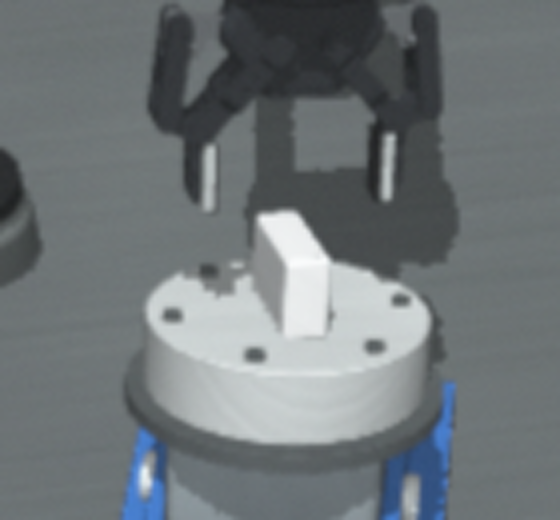

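```bash
python3 - <<'E'
import numpy as np
P=np.load("P.npy")
for (x,y) in((210,185),(210,203),(388,175),(388,193),(300,225),(305,60)):
    print((x,y),P[y//4,x//4].round(3))
E
python3 st.py | head -3
```

```text
(210, 185) [ 0.607 -0.041  0.226]
(210, 203) [ 0.612 -0.042  0.219]
(388, 175) [0.598 0.051 0.209]
(388, 193) [0.604 0.051 0.2  ]
(300, 225) [0.597 0.006 0.173]
(305, 60) [0.57  0.012 0.269]
t 9.125 q [-0.1  -0.26  2.04 -0.09  0.84 -1.76] p [ 0.6254 -0.0071  0.1535]
[[-0.87, -0.087, 0.486], [-0.16, 0.981, -0.112], [-0.467, -0.175, -0.867]]
tilt 29.88691343845803 az -12.960559682461026 err to -n deg 0.49276524079776046
```

```bash
python3 - <<'E'
from h import *
for n,box in(("side",(55,90,95,145)),("scene",(490,5,575,50))):
    m=dict(np.load(n+"0.npz")); P,ok=cloud(m,box); near=ok&(np.linalg.norm(P[...,:2]-[.18,.598],axis=-1)<.08)&(P[...,2]>.1)
    Q=P[near]; print(n,len(Q),"lowest",np.sort(Q[:,2])[:8].round(3))
    q=np.linalg.inv(m["cam_to_world"])@[.18,.598,.192,1]; print("tcp px",m["fx"]*q[0]/q[2]+m["cx"],m["fy"]*q[1]/q[2]+m["cy"])
from station import ctrl
m=ctrl.get_image("wrist"); print(np.array(m["cam_to_world"]).round(3).tolist())
cv2.imwrite("pics/w.png",m["frame"][:,:,::-1]); P,ok=cloud(m,(0,0,640,400)); np.save("W.npy",P)
E
```

```text
side 814 lowest [0.245 0.245 0.245 0.245 0.246 0.246 0.246 0.246]
tcp px 82.39094038350302 152.3733330005421
scene 1327 lowest [0.243 0.244 0.245 0.246 0.246 0.246 0.247 0.247]
tcp px 514.2526962920087 56.80069421970697
[[-0.087, 0.67, 0.737, 0.466], [0.981, 0.187, -0.055, -0.001], [-0.175, 0.718, -0.674, 0.271], [0.0, 0.0, 0.0, 1.0]]
```

View pics/w.png

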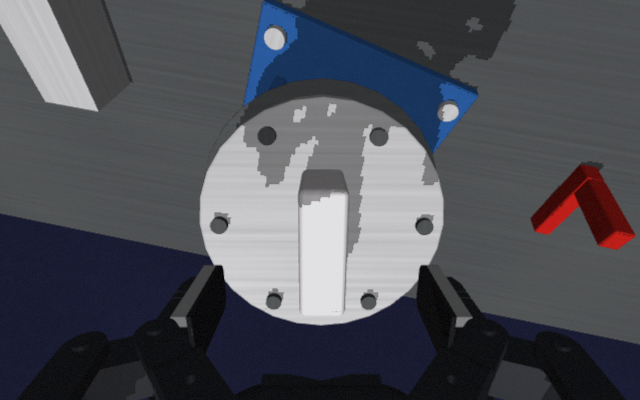

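send_rows --rows '[[4,[0,0,0],0],[4,[0,0,0],0],[4,[0,0,0],0],[4,[0,0,0],0]]'

```text
t: 9.68
tool_pos: [0.6246, -0.007, 0.1517]
tool_rot: [-0.176, 2.632, -0.203]
contact_force: [0.3, 0.3, 0.2]
opening: 0.0399
grip_force: 0.0
```

```bash
python3 - <<'E'
from station import ctrl
from h import *
print(ctrl.grip_point_offset, ctrl.get_obs()["opening"])
m=ctrl.get_image("scene"); f=m["frame"][150:280,240:380]
s=ctrl.get_image("side"); f2=s["frame"][150:280,290:430]
cv2.imwrite("pics/g3.png",cv2.resize(cv2.hconcat([f,f2]),None,fx=2.8,fy=2.8,interpolation=2)[:,:,::-1])
P,_=cloud(m,(240,150,380,280)); np.save("P.npy",P)
E
```

```text
0.0187 0.039888477751466096
```

View pics/g3.png

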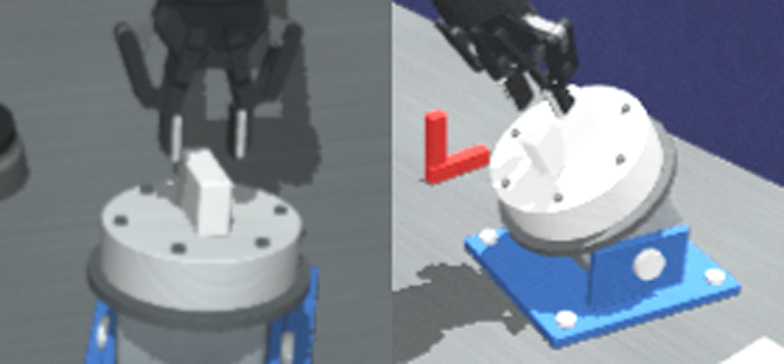

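```bash
python3 - <<'E'
import numpy as np
P=np.load("P.npy"); n=np.array([-.487,.120,.865]); L=np.array([.631,-.0082,.1445])
ex=np.array([.84,-.207,.501]);ey=np.cross(n,ex)
for x in (172,178,236,240):
  for y in range(125,166,6):
    d=P[int(y/2.8),int(x/2.8)]-L; print((x,y),"h %.3f ex %.3f ey %.3f"%(d@n,d@ex,d@ey))
E
```

```text
(172, 125) h 0.079 ex 0.014 ey -0.022
(172, 131) h 0.074 ex 0.014 ey -0.021
(172, 137) h 0.071 ex 0.017 ey -0.021
(172, 143) h 0.065 ex 0.016 ey -0.021
(172, 149) h 0.060 ex 0.015 ey -0.021
(172, 155) h 0.056 ex 0.015 ey -0.020
(172, 161) h 0.050 ex 0.014 ey -0.021
(178, 125) h 0.081 ex 0.019 ey -0.017
(178, 131) h 0.076 ex 0.017 ey -0.017
(178, 137) h 0.073 ex 0.020 ey -0.017
(178, 143) h 0.066 ex 0.019 ey -0.016
(178, 149) h 0.061 ex 0.017 ey -0.016
(178, 155) h 0.057 ex 0.019 ey -0.016
(178, 161) h 0.053 ex 0.019 ey -0.016
(236, 125) h 0.078 ex 0.003 ey 0.024
(236, 131) h 0.075 ex 0.004 ey 0.024
(236, 137) h 0.068 ex -0.001 ey 0.024
(236, 143) h 0.063 ex 0.002 ey 0.025
(236, 149) h 0.058 ex 0.002 ey 0.025
(236, 155) h 0.055 ex 0.003 ey 0.025
(236, 161) h -0.039 ex -0.223 ey 0.011
(240, 125) h 0.078 ex 0.001 ey 0.026
(240, 131) h 0.074 ex 0.002 ey 0.026
(240, 137) h 0.070 ex 0.003 ey 0.027
(240, 143) h 0.062 ex -0.001 ey 0.027
(240, 149) h 0.059 ex 0.003 ey 0.027
(240, 155) h 0.055 ex 0.002 ey 0.027
(240, 161) h -0.039 ex -0.223 ey 0.013
```

send_rows --rows '[[5,[0,0,1],0],[5,[0,0,1],0],[5,[0,0,1],0],[5,[0,0,0.4],0],[5,[0,0,0],0]]'

```text
t: 10.4
tool_pos: [0.641, -0.0109, 0.1215]
tool_rot: [-0.176, 2.633, -0.203]
contact_force: [-0.8, -0.2, -0.2]
opening: 0.05
grip_force: 0.0
```

send_rows --rows '[[2,[0,0,0],0],[2,[0,0,0],0],[2,[0,0,0],0],[2,[0,0,0],0],[2,[0,0,0],0]]' --newtons 60

```text
t: 11.02
tool_pos: [0.6412, -0.0104, 0.1228]
tool_rot: [-0.176, 2.631, -0.202]
contact_force: [-4.1, 4.1, 3.2]
opening: 0.0234
grip_force: 60.3
```

```bash
python3 st.py; python3 - <<'E'
from station import ctrl
from h import *
m=ctrl.get_image("scene"); f=m["frame"][150:280,240:380]
s=ctrl.get_image("side"); f2=s["frame"][150:280,290:430]
cv2.imwrite("pics/g4.png",cv2.resize(cv2.hconcat([f,f2]),None,fx=2.8,fy=2.8,interpolation=2)[:,:,::-1])
E
```

```text
t 11.025 q [-0.1  -0.18  2.03 -0.09  0.78 -1.76] p [ 0.6412 -0.0104  0.1228]
[[-0.871, -0.088, 0.484], [-0.161, 0.981, -0.111], [-0.465, -0.175, -0.868]]
tilt 29.769981388101847 az -12.927091871617339 err to -n deg 0.5676945873905446
bar-angle of tool x -158.61538998518313 grip pt rel to lid: h -0.004970617901696156 ex -0.0017607681318177126 ey 0.00019051307235328155
to grip, tool cm [-0.15 -0.05 -3.  ]
F [-4.06  4.08  3.16] T [0.079 0.361 0.048] grip 60.31669020652771 0.023358504084754525
axis moment tcp-ref 0.041505890255559064 plain 0.0462061040208503
```

View pics/g4.png

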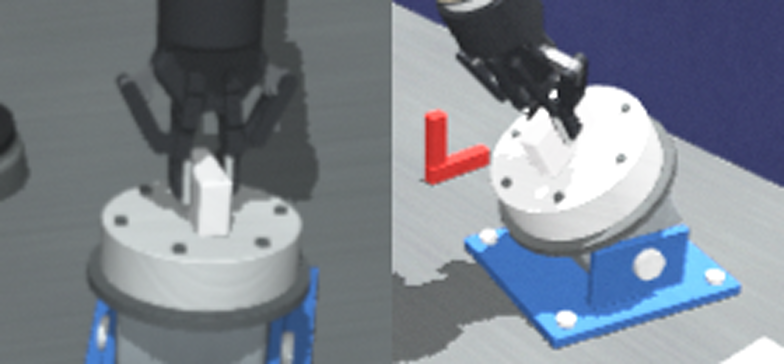

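```bash
cat > lg.py <<'E'
from station import ctrl
import numpy as np
from scipy.spatial.transform import Rotation as R
o=ctrl.get_obs(); M=R.from_rotvec(o['tool_rot']).as_matrix(); p=o['tool_pos']
n=np.array([-.487,.120,.865]);n/=np.linalg.norm(n); L=np.array([.631,-.0082,.1445]); ex=np.array([.84,-.207,.501]);ey=np.cross(n,ex);ey/=np.linalg.norm(ey);ex=np.cross(ey,n)
a=np.degrees(np.arctan2(M[:,0]@ey,M[:,0]@ex)); F=o['contact_force'];T=o['wrist_torque']
r=[o['t'],a,T@n,T@n+np.cross(p-L,F)@n,o['dq'][5],np.linalg.norm(F),o['q'][5],-M[:,2]@n]
print(np.round(r,3)); open("log.txt","a").write(" ".join(map(str,r))+"\n")
E
python3 lg.py
```

```text
[ 1.11250e+01 -1.58612e+02  4.00000e-03 -2.00000e-03 -1.00000e-03
  7.36200e+00 -1.76000e+00  1.00000e+00]
```

send_rows --rows '[[2,[0,0,0],-3],[2,[0,0,0],-3],[2,[0,0,0],-3],[2,[0,0,0],-3]]'

```text
t: 11.62
tool_pos: [0.6411, -0.0101, 0.1227]
tool_rot: [-0.454, 2.61, -0.272]
contact_force: [-2.6, 5.7, 2.9]
opening: 0.0231
grip_force: 60.4
```

```bash
python3 lg.py
```

```text
[ 1.16250e+01 -1.46546e+02 -1.27000e-01 -1.36000e-01 -4.15000e-01
  6.94100e+00 -1.97100e+00  1.00000e+00]
```

send_rows --rows '[[2,[0,0,0],-3],[2,[0,0,0],-3],[2,[0,0,0],-3]]'

```text
t: 12.0
tool_pos: [0.6411, -0.01, 0.1227]
tool_rot: [-0.661, 2.578, -0.323]
contact_force: [-4.1, 5.8, 4.4]
opening: 0.0225
grip_force: 60.4
```

```bash
python3 lg.py
```

```text
[ 1.20000e+01 -1.37551e+02 -8.50000e-02 -9.30000e-02 -4.16000e-01
  8.39200e+00 -2.12800e+00  1.00000e+00]
```

send_rows --rows '[[2,[0,0,0],-3],[2,[0,0,0],-3],[2,[0,0,0],-3],[2,[0,0,0],-3]]'

```text
t: 12.5
tool_pos: [0.6409, -0.0098, 0.1226]
tool_rot: [-0.933, 2.513, -0.389]
contact_force: [-4.7, 6.4, 3.2]
opening: 0.0234
grip_force: 60.6
```

```bash
python3 lg.py
```

```text
[ 1.25000e+01 -1.25559e+02 -1.22000e-01 -1.30000e-01 -4.15000e-01
  8.57200e+00 -2.33700e+00  1.00000e+00]
```

send_rows --rows '[[2,[0,0,0],-3],[2,[0,0,0],-3],[2,[0,0,0],-3],[2,[0,0,0],-3]]'

```text
t: 13.0
tool_pos: [0.6408, -0.0096, 0.1225]
tool_rot: [-1.201, 2.423, -0.453]
contact_force: [-5.5, 7.0, 4.5]
opening: 0.0231
grip_force: 60.7
```

```bash
python3 lg.py
```

```text
[  13.    -113.568   -0.139   -0.149   -0.416    9.952   -2.547    1.   ]
```

send_rows --rows '[[2,[0,0,0],-3],[2,[0,0,0],-3],[2,[0,0,0],-3],[2,[0,0,0],-3]]'

```text
t: 13.5
tool_pos: [0.6406, -0.0095, 0.1223]
tool_rot: [-1.462, 2.307, -0.512]
contact_force: [-7.1, 6.9, 4.1]
opening: 0.023
grip_force: 60.8
```

```bash
python3 lg.py
```

```text
[  13.5   -101.587   -0.201   -0.209   -0.415   10.752   -2.756    1.   ]
```

send_rows --rows '[[2,[0,0,0],-3],[2,[0,0,0],-3],[2,[0,0,0],-3],[2,[0,0,0],-3]]'

```text
t: 14.0
tool_pos: [0.6404, -0.0094, 0.1222]
tool_rot: [-1.714, 2.166, -0.569]
contact_force: [-7.2, 7.6, 4.8]
opening: 0.0224
grip_force: 60.9
```

```bash
python3 lg.py
```

```text
[ 14.    -89.591  -0.255  -0.267  -0.416  11.494  -2.965   1.   ]
```

send_rows --rows '[[2,[0,0,0],0],[6,[0,0,0],0],[6,[0,0,0],0],[6,[0,0,0],0],[6,[0,0,-2],0],[6,[0,0,-2],0],[6,[0,0,-2],0]]'

```text
t: 14.88
tool_pos: [0.6119, -0.0044, 0.1748]
tool_rot: [-1.712, 2.166, -0.573]
contact_force: [0.3, -0.1, 0.3]
opening: 0.0602
grip_force: 0.0
```

send_rows --rows '[[6,[0,0,0],10],[6,[0,0,0],10],[6,[0,0,0],10],[6,[0,0,0],10],[6,[0,0,0],10],[6,[0,0,0],10],[6,[0,0,0],10],[6,[0,0,0],10],[6,[0,0,0],10]]'

```text
t: 16.0
tool_pos: [0.6122, -0.0044, 0.1743]
tool_rot: [0.313, 2.606, -0.075]
contact_force: [0.0, 0.4, -0.7]
opening: 0.0599
grip_force: 0.0
```

send_rows --rows '[[6,[0,0,0],10],[6,[0,0,0],10],[6,[0,0,0],10],[6,[0,0,0],10],[6,[0,0,0],10],[6,[0,0,0],10],[6,[0,0,0],10],[6,[0,0,0],10],[6,[0,0,0],10],[6,[0,0,0],0]]'

```text
t: 17.25
tool_pos: [0.6121, -0.0044, 0.1743]
tool_rot: [2.117, 1.677, 0.447]
contact_force: [0.3, -0.9, -0.4]
opening: 0.0599
grip_force: 0.0
```

```bash
python3 st.py; python3 - <<'E'
from station import ctrl
from h import *
m=ctrl.get_image("wrist");s=ctrl.get_image("scene")
a=m["frame"];b=cv2.resize(s["frame"][150:280,240:380],None,fx=2,fy=2)
b=cv2.copyMakeBorder(b,0,140,0,0,0)
cv2.imwrite("pics/w2.png",cv2.resize(cv2.hconcat([a,b]),None,fx=.85,fy=.85)[:,:,::-1])
E
```

```text
t 17.25 q [-0.09 -0.32  2.05 -0.08  0.89  0.17] p [ 0.6121 -0.0044  0.1743]
[[0.229, 0.845, 0.483], [0.973, -0.2, -0.112], [0.002, 0.496, -0.868]]
tilt 29.74681297765418 az -13.027646117690045 err to -n deg 0.5431358982720451
bar-angle of tool x 90.48031694972371 grip pt rel to lid: h 0.05438838011975122 ex -0.0015904387493752147 ey -0.0009342392272030208
to grip, tool cm [0.07 0.18 2.94]
F [ 0.34 -0.91 -0.36] T [0.02  0.222 0.027] grip 0.0 0.05988970038112613
axis moment tcp-ref 0.04159392489031814 plain 0.03999018973040519
```

View pics/w2.png

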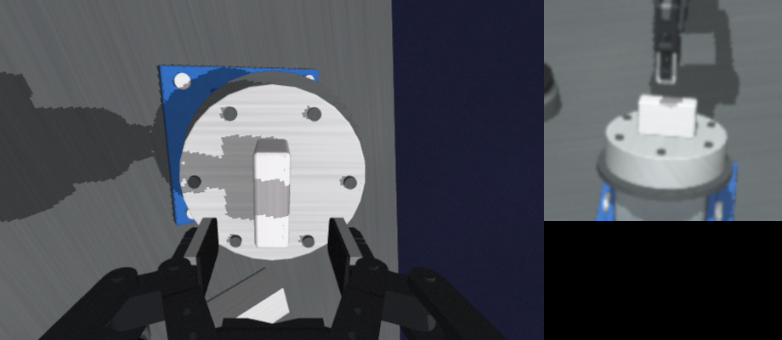

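send_rows --rows '[[6,[0,0.1,2],0],[6,[0,0,2],0],[6,[0,0,2],0],[6,[0,0,0],0],[2,[0,0,0],0],[2,[0,0,0],0],[2,[0,0,0],0],[2,[0,0,0],0],[2,[0,0,0],0]]' --newtons 60

```text
t: 18.48
tool_pos: [0.6399, -0.0105, 0.1223]
tool_rot: [2.122, 1.678, 0.444]
contact_force: [-12.3, 1.4, 4.6]
opening: 0.0232
grip_force: 61.2
```

```bash
python3 lg.py
```

```text
[ 1.8475e+01  9.0394e+01 -6.0000e-02 -5.6000e-02  1.0000e-03  1.3227e+01
  1.7700e-01  1.0000e+00]
```

send_rows --rows '[[2,[0,0,0],-3],[2,[0,0,0],-3],[2,[0,0,0],-3],[2,[0,0,0],-3]]'

```text
t: 18.98
tool_pos: [0.6399, -0.0105, 0.1223]
tool_rot: [1.918, 1.876, 0.38]
contact_force: [-11.1, 2.2, 3.8]
opening: 0.023
grip_force: 61.2
```

```bash
python3 lg.py
```

```text
[ 1.89750e+01  1.02444e+02 -3.09000e-01 -3.08000e-01 -4.13000e-01
  1.19120e+01 -3.40000e-02  1.00000e+00]
```

send_rows --rows '[[2,[0,0,0],-3],[2,[0,0,0],-3],[2,[0,0,0],-3],[2,[0,0,0],-3]]'

```text
t: 19.48
tool_pos: [0.6399, -0.0105, 0.1223]
tool_rot: [1.7, 2.052, 0.314]
contact_force: [-10.9, 2.5, 4.7]
opening: 0.0229
grip_force: 61.1
```

```bash
python3 lg.py
```

```text
[ 19.475 114.435  -0.414  -0.414  -0.414  12.165  -0.243   1.   ]
```

send_rows --rows '[[2,[0,0,0],-3],[2,[0,0,0],-3],[2,[0,0,0],-3],[2,[0,0,0],-3]]'

```text
t: 19.98
tool_pos: [0.6398, -0.0105, 0.1222]
tool_rot: [1.468, 2.206, 0.245]
contact_force: [-9.7, 3.1, 5.5]
opening: 0.0227
grip_force: 61.1
```

```bash
python3 lg.py
```

```text
[ 19.975 126.434  -0.481  -0.484  -0.416  11.578  -0.452   1.   ]
```

send_rows --rows '[[2,[0,0,0],-3],[2,[0,0,0],-3],[2,[0,0,0],-3],[2,[0,0,0],-3]]'

```text
t: 20.48
tool_pos: [0.6398, -0.0106, 0.1222]
tool_rot: [1.225, 2.337, 0.175]
contact_force: [-10.0, 2.6, 4.9]
opening: 0.0228
grip_force: 61.1
```

```bash
python3 lg.py
```

```text
[ 20.475 138.435  -0.504  -0.506  -0.415  11.415  -0.662   1.   ]
```

send_rows --rows '[[2,[0,0,0],-3],[2,[0,0,0],-3],[2,[0,0,0],-3],[2,[0,0,0],-3]]'

```text
t: 20.98
tool_pos: [0.6399, -0.0106, 0.1223]
tool_rot: [0.971, 2.445, 0.104]
contact_force: [-8.5, 3.8, 4.2]
opening: 0.0233
grip_force: 62.9
```

```bash
python3 lg.py
```

```text
[ 20.975 150.424  -0.542  -0.548  -0.414  10.187  -0.871   1.   ]
```

send_rows --rows '[[2,[0,0,0],-3],[2,[0,0,0],-3],[2,[0,0,0],-3],[2,[0,0,0],-3]]'

```text
t: 21.48
tool_pos: [0.6399, -0.0106, 0.1223]
tool_rot: [0.709, 2.53, 0.031]
contact_force: [-10.1, 4.0, 4.3]
opening: 0.0231
grip_force: 62.9
```

```bash
python3 lg.py
```

```text
[ 21.475 162.425  -0.617  -0.623  -0.414  11.7    -1.08    1.   ]
```

send_rows --rows '[[2,[0,0,0],-3],[2,[0,0,0],-3],[2,[0,0,0],-3],[2,[0,0,0],-3]]'

```text
t: 21.98
tool_pos: [0.64, -0.0106, 0.1223]
tool_rot: [0.441, 2.59, -0.041]
contact_force: [-9.1, 2.8, 3.1]
opening: 0.0228
grip_force: 63.4
```

```bash
python3 lg.py
```

```text
[ 21.975 174.412  -0.672  -0.674  -0.415   9.984  -1.29    1.   ]
```

send_rows --rows '[[2,[0,0,0],3],[2,[0,0,0],3],[2,[0,0,0],3],[2,[0,0,0],3]]'

```text
t: 22.48
tool_pos: [0.64, -0.0107, 0.1222]
tool_rot: [0.71, 2.529, 0.031]
contact_force: [-8.9, 3.1, 3.7]
opening: 0.023
grip_force: 63.0
```

```bash
python3 lg.py
```

```text
[ 22.475 162.403   0.223   0.218   0.415  10.134  -1.079   1.   ]
```

send_rows --rows '[[2,[0,0,0],3],[2,[0,0,0],3],[2,[0,0,0],3],[2,[0,0,0],3]]'

```text
t: 22.98
tool_pos: [0.64, -0.0106, 0.1222]
tool_rot: [0.971, 2.445, 0.103]
contact_force: [-8.8, 2.7, 3.8]
opening: 0.0229
grip_force: 63.1
```

```bash
python3 lg.py
```

```text
[ 22.975 150.402   0.289   0.286   0.416   9.941  -0.87    1.   ]
```

send_rows --rows '[[2,[0,0,0],3],[2,[0,0,0],3],[2,[0,0,0],3],[2,[0,0,0],3]]'

```text
t: 23.48
tool_pos: [0.64, -0.0106, 0.1222]
tool_rot: [1.225, 2.336, 0.175]
contact_force: [-9.3, 2.0, 3.0]
opening: 0.0231
grip_force: 63.1
```

```bash
python3 lg.py
```

```text
[ 23.475 138.405   0.354   0.354   0.416  10.015  -0.66    1.   ]
```

send_rows --rows '[[2,[0,0,0],3],[2,[0,0,0],3],[2,[0,0,0],3],[2,[0,0,0],3]]'

```text
t: 23.98
tool_pos: [0.64, -0.0106, 0.1223]
tool_rot: [1.468, 2.204, 0.245]
contact_force: [-9.0, 1.8, 2.2]
opening: 0.0233
grip_force: 63.1
```

```bash
python3 lg.py
```

```text
[ 23.975 126.41    0.446   0.446   0.413   9.408  -0.451   1.   ]
```

send_rows --rows '[[2,[0,0,0],3],[2,[0,0,0],3],[2,[0,0,0],3],[2,[0,0,0],3]]'

```text
t: 24.48
tool_pos: [0.6401, -0.0106, 0.1223]
tool_rot: [1.7, 2.05, 0.314]
contact_force: [-11.0, 1.2, 3.4]
opening: 0.023
grip_force: 63.1
```

```bash
python3 lg.py
```

```text
[ 24.475 114.422   0.478   0.481   0.416  11.598  -0.242   1.   ]
```

send_rows --rows '[[2,[0,0,0],3],[2,[0,0,0],3],[2,[0,0,0],3],[2,[0,0,0],3]]'

```text
t: 24.98
tool_pos: [0.64, -0.0106, 0.1222]
tool_rot: [1.918, 1.875, 0.38]
contact_force: [-11.5, 1.5, 2.9]
opening: 0.0232
grip_force: 63.1
```

```bash
python3 lg.py
```

```text
[ 2.49750e+01  1.02434e+02  5.03000e-01  5.06000e-01  4.16000e-01
  1.19640e+01 -3.30000e-02  1.00000e+00]
```

send_rows --rows '[[2,[0,0,0],3],[2,[0,0,0],3],[2,[0,0,0],3],[2,[0,0,0],3]]'

```text
t: 25.48
tool_pos: [0.64, -0.0106, 0.1222]
tool_rot: [2.12, 1.678, 0.444]
contact_force: [-12.3, 1.7, 3.0]
opening: 0.0231
grip_force: 63.2
```

```bash
python3 lg.py; cat > fit.py <<'E'
import numpy as np
D=np.loadtxt("log.txt"); D=D[abs(D[:,4])>.2]; a=np.radians(np.where(D[:,0]>18,D[:,1]-180,D[:,1])); s=np.sign(D[:,4])
for nm,k in(("all",s!=0),("second grasp",D[:,0]>18),("ccw",s<0)):
  for c in(2,3):
    A=np.stack([s,np.sin(a),np.cos(a),np.ones_like(a)],1)[:,[0,1,2]] if nm=="ccw" or c==2 else np.stack([s,np.sin(a),np.cos(a),np.ones_like(a)],1)
    for y in(2,3):
        x,*_=np.linalg.lstsq(A[k],D[k,y],rcond=None); r=D[k,y]-A[k]@x
        # g=-M sin(a-a0): sin coef=-M cos a0, cos coef=M sin a0
        print(nm,c,y,x.round(3),"M",np.hypot(x[1],x[2]).round(3),"lowest at tool angle",np.degrees(np.arctan2(x[2],-x[1])).round(1)+180,"rms",r.std().round(3))
E
python3 fit.py
```

```text
[25.475 90.455  0.564  0.566  0.414 12.775  0.177  1.   ]
all 2 2 [ 0.424 -0.17  -0.262] M 0.312 lowest at tool angle 123.0 rms 0.021
all 2 3 [ 0.427 -0.167 -0.262] M 0.31 lowest at tool angle 122.5 rms 0.02
all 3 2 [ 0.426 -0.148 -0.27   0.02 ] M 0.307 lowest at tool angle 118.7 rms 0.021
all 3 3 [ 0.428 -0.154 -0.266  0.011] M 0.307 lowest at tool angle 120.1 rms 0.02
second grasp 2 2 [ 0.43  -0.152 -0.244] M 0.288 lowest at tool angle 121.8 rms 0.02
second grasp 2 3 [ 0.431 -0.154 -0.249] M 0.293 lowest at tool angle 121.7 rms 0.02
second grasp 3 2 [ 0.43  -0.213 -0.188 -0.076] M 0.284 lowest at tool angle 138.5 rms 0.019
second grasp 3 3 [ 0.431 -0.214 -0.195 -0.074] M 0.289 lowest at tool angle 137.7 rms 0.019
ccw 2 2 [ 0.407 -0.15  -0.274] M 0.312 lowest at tool angle 118.8 rms 0.019
ccw 2 3 [ 0.415 -0.153 -0.27 ] M 0.31 lowest at tool angle 119.6 rms 0.018
ccw 3 2 [ 0.407 -0.15  -0.274] M 0.312 lowest at tool angle 118.8 rms 0.019
ccw 3 3 [ 0.415 -0.153 -0.27 ] M 0.31 lowest at tool angle 119.6 rms 0.018
```

Every fit that's well constrained puts the lowest point at a tool angle of about 121°, so I'll turn there from 90.5° and stop.

send_rows --rows '[[2,[0,0,0],-4],[2,[0,0,0],-4],[2,[0,0,0],-4],[2,[0,0,0],-4],[2,[0,0,0],-4],[2,[0,0,0],-4],[2,[0,0,0],-4],[2,[0,0,0],-2.5],[2,[0,0,0],0],[2,[0,0,0],0]]'

```text
t: 26.72
tool_pos: [0.64, -0.0106, 0.1222]
tool_rot: [1.576, 2.137, 0.277]
contact_force: [-10.6, 1.4, 3.4]
opening: 0.0228
grip_force: 63.1
```

```bash
python3 lg.py; python3 -c "
from station import ctrl;o=ctrl.get_obs();print(o['grip_force'],o['dq']);print(ctrl.finish_job())"
```

```text
[ 2.6725e+01  1.2093e+02  5.5000e-02  5.8000e-02  1.0000e-03  1.1218e+01
 -3.5600e-01  1.0000e+00]
63.12151372432709 [-0.00082183  0.00025651  0.00149109  0.00171023  0.00116421  0.00120161]
the job is handed in; nothing more can be done
None
```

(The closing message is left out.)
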